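# Put the sockets back on the rail in size order

## Task

Put the four loose sockets back on the socket rail, one over each yellow post, open end down and seated flat, in order of size: the smallest next to the rail's red end, the largest at the other end. Do not knock over or shift the brass coax adapter that stands among them.

Things in the scene. Friction and masses are not known exactly. Their poses are not given: they have to be found in the camera images.
- socket_24: The smallest of four loose chromed steel 3/4-inch-drive sockets, round, 50 mm tall, about 0.25 kg. It stands upright on the bench, open end down; the black square drive hole is seen on its top. Body 36 mm in diameter, straight all the way up; the opening in its underside is 24 mm wide and 24 mm deep. Origin: centre of its underside; z up its axis.
- socket_30: The second smallest of four loose chromed steel 3/4-inch-drive sockets, round, 53 mm tall, about 0.34 kg. It stands upright on the bench, open end down; the black square drive hole is seen on its top. Body 44 mm in diameter, stepping in to a neck 40 mm in diameter over its top 21 mm (grip it there, across any diameter); the opening in its underside is 30 mm wide and 24 mm deep. Origin: centre of its underside; z up its axis.
- socket_36: The second largest of four loose chromed steel 3/4-inch-drive sockets, round, 58 mm tall, about 0.48 kg. It stands upright on the bench, open end down; the black square drive hole is seen on its top. Body 52 mm in diameter, stepping in to a neck 44 mm in diameter over its top 24 mm (grip it there, across any diameter); the opening in its underside is 36 mm wide and 24 mm deep. Origin: centre of its underside; z up its axis.
- socket_41: The largest of four loose chromed steel 3/4-inch-drive sockets, round, 63 mm tall, about 0.62 kg. It stands upright on the bench, open end down; the black square drive hole is seen on its top. Body 59 mm in diameter, stepping in to a neck 47 mm in diameter over its top 28 mm (grip it there, across any diameter); the opening in its underside is 41 mm wide and 24 mm deep. Origin: centre of its underside; z up its axis.
- post1: One of four identical fixed yellow posts in a row along the dark steel socket rail, 82 mm apart; which name stands at which place in the row changes. Post 8 mm in diameter, 18 mm tall, tip tapered to 4 mm over its upper 5 mm. Origin: centre of its foot, on the rail's flat top, 8 mm above the bench (the rail is 70 mm wide). A socket set over it with its open end down rests flat on the rail top.
- post2: One of four identical fixed yellow posts in a row along the dark steel socket rail, 82 mm apart; which name stands at which place in the row changes. Post 8 mm in diameter, 18 mm tall, tip tapered to 4 mm over its upper 5 mm. Origin: centre of its foot, on the rail's flat top, 8 mm above the bench (the rail is 70 mm wide). A socket set over it with its open end down rests flat on the rail top.
- post3: One of four identical fixed yellow posts in a row along the dark steel socket rail, 82 mm apart; which name stands at which place in the row changes. Post 8 mm in diameter, 18 mm tall, tip tapered to 4 mm over its upper 5 mm. Origin: centre of its foot, on the rail's flat top, 8 mm above the bench (the rail is 70 mm wide). A socket set over it with its open end down rests flat on the rail top.
- post4: One of four identical fixed yellow posts in a row along the dark steel socket rail, 82 mm apart; which name stands at which place in the row changes. Post 8 mm in diameter, 18 mm tall, tip tapered to 4 mm over its upper 5 mm. Origin: centre of its foot, on the rail's flat top, 8 mm above the bench (the rail is 70 mm wide). A socket set over it with its open end down rests flat on the rail top.
- red_end: The red end block of the socket rail, 76 x 24 x 13 mm, with a black hanging slot in its top; fixed at one end of the rail or the other (the opposite end has a plain black block). Origin: centre of its underside, on the bench; its y axis runs along the row of posts (towards or away from them). The posts lie 48, 130, 212 and 294 mm from it along the rail.
- coax_adapter: Bystander standing loose among the sockets: a stepped brass coaxial adapter, 58 mm tall, on a round flange 57 mm in diameter and 8 mm thick, 32 mm in diameter above that up to 32 mm height, then 21 mm, with a 27 mm collar 40 to 50 mm up. Origin: centre of its underside; z up. Not to be disturbed.
Not all that is in view belongs to the job. Leave any purple look-alike of the socket_30 alone.

How it is judged:
At the end, for the whole second after the job is handed in: Each socket is released, at rest, upright (0.1 rad), open end down over a post and flat on the rail (underside 4 to 12 mm above the bench), within 18 mm of its place along and across the rail, in size order with the smallest next to the red end (x of socket_24 in the frame of red_end between -0.018 and 0.018 m and (horizontal distance between socket_24 and post1 below 0.018 m or horizontal distance between socket_24 and post2 below 0.018 m or horizontal distance between socket_24 and post3 below 0.018 m or horizontal distance between socket_24 and post4 below 0.018 m) and height (world z) of socket_24 between 0.004 and 0.012 m and angle between each of socket_24, socket_30, socket_36, socket_41's own z axis and vertical below 0.1 rad and linear speed of each of socket_24, socket_30, socket_36, socket_41 below 0.02 m/s and angular speed of each of socket_24, socket_30, socket_36, socket_41 below 0.2 rad/s and contact force between each of socket_24, socket_30, socket_36, socket_41 and the fingers below 0.1 N and x of socket_30 in the frame of red_end between -0.018 and 0.018 m and (horizontal distance between socket_30 and post1 below 0.018 m or horizontal distance between socket_30 and post2 below 0.018 m or horizontal distance between socket_30 and post3 below 0.018 m or horizontal distance between socket_30 and post4 below 0.018 m) and height (world z) of socket_30 between 0.004 and 0.012 m and x of socket_36 in the frame of red_end between -0.018 and 0.018 m and (horizontal distance between socket_36 and post1 below 0.018 m or horizontal distance between socket_36 and post2 below 0.018 m or horizontal distance between socket_36 and post3 below 0.018 m or horizontal distance between socket_36 and post4 below 0.018 m) and height (world z) of socket_36 between 0.004 and 0.012 m and x of socket_41 in the frame of red_end between -0.018 and 0.018 m and (horizontal distance between socket_41 and post1 below 0.018 m or horizontal distance between socket_41 and post2 below 0.018 m or horizontal distance between socket_41 and post3 below 0.018 m or horizontal distance between socket_41 and post4 below 0.018 m) and height (world z) of socket_41 between 0.004 and 0.012 m and ((y of socket_24 in the frame of red_end between 0.03 and 0.066 m and y of socket_30 in the frame of red_end between 0.112 and 0.148 m and y of socket_36 in the frame of red_end between 0.194 and 0.23 m and y of socket_41 in the frame of red_end between 0.276 and 0.312 m) or (y of socket_24 in the frame of red_end between -0.066 and -0.03 m and y of socket_30 in the frame of red_end between -0.148 and -0.112 m and y of socket_36 in the frame of red_end between -0.23 and -0.194 m and y of socket_41 in the frame of red_end between -0.312 and -0.276 m))); the robot touches nothing.
It fails at once if the brass coax adapter is knocked over or shifted by more than 25 mm (angle between coax_adapter's own z axis and vertical above 0.4 rad or distance of coax_adapter from where it was at the start of the episode above 0.025 m).
It also fails if it takes over 99 s, if anything falls off the work surface, if the arm or the gripper's body presses on something with over 40 N, if the wrist force passes 120 N, or if a joint passes its speed limit or range.

## Robot

A 7-joint arm with a two-finger parallel gripper is mounted at the origin on the work surface. World frame = base frame: x ahead of the robot, y to its left, z up, the work surface at z = 0. Lengths are in m, angles in rad, forces in N, time in s.
With the tool pointing down it reaches from about 0.425 to 0.875 m from the base axis. Payload 8.4 kg.
Tool frame: the origin (TCP) lies at the very end of the fingers, on their centre line; the grasp point (between the pads) lies 19 mm behind it; y points along the fingers, z is the direction in which the jaws open and shut, and the axes are right-handed (so a half turn about y gives the same grasp; the last joint's range is limited). The gripper opens to 87 mm and grips with 3 to 60 N. Pads are 19 mm wide; open, the fingers measure 117 mm over their backs; the gripper's body (75 mm by 190 mm) begins 51 mm behind the grasp point.
Start: joints at [-1.21, 0.333, 0.04, 1.465, -0.013, 1.343, -0.059], TCP at [0.288, 0.582, 0.223] pointing down, gripper open.
Joint ranges: [-2.58, 2.58], [-0.38, 2.09], [-1.3, 1.39], [0.25, 2.4], [-1.5, 4.64], [0.08, 2.09], [-2.65, 2.65]. Speed limits (rad/s): [2.22, 2.22, 2.79, 2.79, 3.14, 3.14, 3.14].

## Interface

Orientations are given as [roll, pitch, yaw] about the fixed x, y, z axes, in that order (R = Rz(yaw) Ry(pitch) Rx(roll)).
In Python, from workcell import * gives the robot as it stands. The module is installed in compiled form; this text tells all that it offers.
- The arm moves only by the tool send_rows, never from a script. Its argument "targets" is text: rows parted by semicolons, each of 7 numbers parted by spaces: the turn, a rotation vector about the tool's x, y, z in rad, then the shift along the tool's x, y, z in m, then the finger opening in m, from 0 to 0.087. In form: rx ry rz tx ty tz hand; .... A call has 1 to 10 rows; each row is the pose to reach, as a shift and turn from the pose commanded when the call began, along the tool's axes at that moment; what a row does not reach only later rows make up. A row lasts 1/10 s, in which the tool goes at most 50 mm and 8.59 degrees, less where a joint would pass 70% of its speed; a pose out of reach is approached as far as the arm can. A call with a gripper value outside its range is refused whole. The fingers move at their own pace and stop on an object; "force" is the grip in N (left out, the last holds). Time passes only in rows, so rows that repeat a pose let the fingers close. It gives the time, the measured TCP pose, the force and the opening at its end, in the units of the state.
- get_state(): the state, without advancing time (a new reading comes with each control period).
- snapshot(name): name is "scene" or "top" or "wrist"; returns (picture, depth): 420x560x3 uint8, red, green, blue; 420x560 float32, m along the optical axis (not along the pixel's ray), 0 where there is no reading.
- camera_info(name): a dict with "fov_y" (degrees; the focal length in pixels is half the picture's height over the tangent of half this angle, whatever the lens; pixels are square), "cx", "cy" (the principal point, pixels), "pose" (4x4, takes a point from camera to world coordinates). Camera axes: x right, y up, looking along -z (the intrinsics and any distortion apply to the point x, -y, -z); pixel columns grow to the right and rows downward; lengths in m; the calibration is good to about 2 mm. A picture is of the moment at which its call begins: read the wrist's pose just before it. camera_info takes no time and is no camera call; for the wrist camera it gives the pose at the moment of the call.
- close_job(): hands the job in, once; it reports no verdict.
The state is a dict: "t": time; "joint_positions": joint angles; "joint_vel": joint speeds; "joint_torque": joint torques, N m; "position": TCP position; "ee_rot": TCP orientation; "contact_force": force on the tool from outside, world axes, zero at the start; "moment": the same for the moment, N m; "finger_gap": finger opening in m.
Only numpy, scipy, OpenCV 4.12 (cv2) and the standard library are available. Lean on these libraries where they do the work, as an engineer would, in place of code of your own. Each camera call takes 0.05 s, during which the arm holds its last target.

## Working session

There is one attempt and no reset: what is moved stays moved. The work goes in short steps, Python scripts to look and compute and a tool call to move; the robot and the scene stay as the last step left them, time stands still between calls to the robot, and variables do not carry over. Pictures are saved under pics/ and viewed, and the job is handed in when it is done.

Besides the shell and the picture viewer there is one more tool, called by a JSON object that holds its "name" and its "arguments". send_rows: Moves the arm, as the interface text tells. Its arguments: {"type":"object","properties":{"targets":{"type":"string"},"force":{"type":"number"}},"required":["targets"]}

```bash
mkdir -p pics; python3 - <<'E'
from workcell import *
import cv2,numpy as np
s=get_state();print({k:np.round(v,3).tolist() for k,v in s.items()})
for n in("scene","top"):
    im,d=snapshot(n);cv2.imwrite(f"pics/{n}0.png",im[:,:,::-1]);np.save(f"pics/{n}0.npy",d)
for n in("scene","top","wrist"):
    print(n,{k:np.round(v,4).tolist() for k,v in camera_info(n).items()})
E
```

```text
{'t': 0.0, 'joint_positions': [-1.21, 0.334, 0.04, 1.466, -0.013, 1.343, -0.058], 'joint_vel': [-0.001, -0.0, 0.002, -0.002, -0.0, -0.0, 0.001], 'joint_torque': [-0.001, -65.635, 1.335, -40.381, -0.06, 0.044, 0.0], 'position': [0.288, 0.582, 0.222], 'ee_rot': [-1.572, -0.0, -0.46], 'contact_force': [-0.651, -0.021, -0.059], 'moment': [-0.0, -0.041, 0.017], 'finger_gap': 0.087}
scene {'fov_y': 57.603, 'cx': 279.4651, 'cy': 209.2093, 'pose': [[-0.8372, -0.3347, 0.4325, 0.8803], [0.5468, -0.516, 0.6593, 0.4681], [0.0025, 0.7885, 0.615, 0.5169], [0.0, 0.0, 0.0, 1.0]]}
top {'fov_y': 57.613, 'cx': 282.7603, 'cy': 219.2988, 'pose': [[0.0252, 0.991, -0.1312, 0.4221], [-0.9997, 0.0243, -0.008, -0.0427], [-0.0047, 0.1313, 0.9913, 0.8687], [0.0, 0.0, 0.0, 1.0]]}
wrist {'fov_y': 58.2336, 'cx': 276.2529, 'cy': 207.7872, 'pose': [[0.4439, -0.8548, -0.2689, 0.2131], [0.8961, 0.4229, 0.1349, 0.6198], [-0.0016, -0.3008, 0.9537, 0.3839], [0.0, 0.0, 0.0, 1.0]]}
```

View pics/scene0.png

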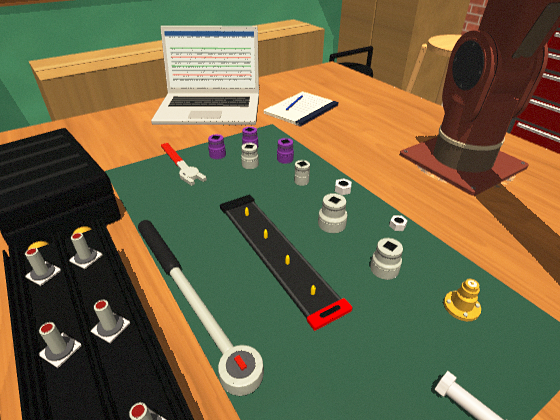

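View pics/top0.png

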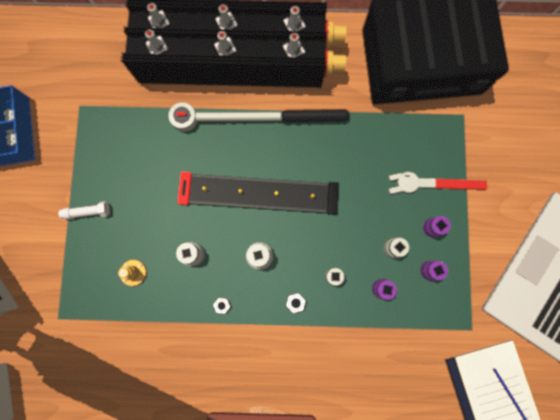

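The top view shows these candidates:
- **Large chrome sockets:** (190,254) and (260,256).
- **Medium chrome socket:** (397,247).
- **Small chrome socket:** (335,277).
- **Look-alikes:** purple ones at (386,289), (435,271) and (438,227), and nuts at (222,306) and (296,303).
- **Adapter:** brass, at (132,272).
- **Rail:** red end at (184,188), posts at (204,188), (240,191), (276,193) and (312,196).

Next I'll measure these and check them in a close crop.

```bash
cat > h.py <<'E'
from workcell import *
import cv2,numpy as np
def ray(ci,u,v):
    f=210/np.tan(np.radians(ci['fov_y']/2)); P=np.array(ci['pose'])
    d=np.array([(u-ci['cx'])/f,-(v-ci['cy'])/f,-1.0]); return P[:3,3],P[:3,:3]@d
def plane(ci,u,v,z):
    o,d=ray(ci,u,v); return o+d*(z-o[2])/d[2]
def pt(ci,u,v,dep):
    o,d=ray(ci,u,v); return o+d*dep
def proj(ci,p):
    f=210/np.tan(np.radians(ci['fov_y']/2)); P=np.array(ci['pose'])
    q=P[:3,:3].T@(np.array(p)-P[:3,3]); return ci['cx']+f*q[0]/-q[2], ci['cy']-f*q[1]/-q[2]
E
python3 - <<'E'
from h import *
im=cv2.imread("pics/top0.png");d=np.load("pics/top0.npy");ci=camera_info("top")
c=im[170:320,110:460];cv2.imwrite("pics/topcrop.png",cv2.resize(c,None,fx=2.28,fy=2.28,interpolation=cv2.INTER_CUBIC))
hsv=cv2.cvtColor(im,cv2.COLOR_BGR2HSV)
def blobs(m,name,z,amin):
    n,l,st,ce=cv2.connectedComponentsWithStats(m.astype(np.uint8))
    for i in range(1,n):
        u,v=ce[i]
        if st[i,4]>=amin and 120<u<460 and 165<v<320: 
            dd=d[l==i];dd=dd[dd>0]
            print(name,np.round(ce[i],1),st[i].tolist(),np.round(plane(ci,u,v,z),4))
Y=(hsv[...,0]>18)&(hsv[...,0]<35)&(hsv[...,1]>140)&(hsv[...,2]>100)
blobs(Y,"yel",0.026,3)
R=((hsv[...,0]<8)|(hsv[...,0]>172))&(hsv[...,1]>150)&(hsv[...,2]>100)
blobs(R,"red",0.013,60)
# height map
U,V=np.meshgrid(np.arange(560),np.arange(420));f=210/np.tan(np.radians(ci['fov_y']/2));P=np.array(ci['pose'])
X=np.stack([(U-ci['cx'])/f*d,-(V-ci['cy'])/f*d,-d],-1)@P[:3,:3].T+P[:3,3]
Z=X[...,2]; print("bench z",[np.round(Z[v,u],4) for u,v in((230,250),(300,250),(350,220),(150,200))],"rail",np.round(Z[193,258],4),np.round(Z[197,296],4))
for nm,(u,v) in dict(A=(190,254),B=(260,256),C=(397,247),D=(335,277),coax=(132,272)).items():
    s=(slice(v-22,v+22),slice(u-22,u+22)); z=Z[s]; top=np.percentile(z[z<.09],97)
    zs=np.sort(z[z>0.03]);m=(z>zs[int(.9*len(zs))]-0.008); p=X[s][m]
    print(nm,"n30",len(zs),"max",np.round(zs[-5:],4), "topmed",np.round(np.median(p,0),4),"ext",np.round(np.percentile(p[:,:2],97,axis=0)-np.percentile(p[:,:2],3,axis=0),4))
E
```

```text
yel [203.9 187.9] [202, 186, 5, 5, 15] [0.6006 0.1436 0.026 ]
yel [239.6 190.6] [238, 189, 4, 4, 13] [0.5963 0.0628 0.026 ]
yel [275.9 192.8] [274, 191, 5, 5, 17] [ 0.5932 -0.0191  0.026 ]
yel [312.3 195.5] [311, 194, 4, 4, 14] [ 0.5891 -0.1008  0.026 ]
yel [131.  263.5] [121, 260, 19, 10, 71] [0.4275 0.2948 0.026 ]
yel [142.1 269.4] [139, 266, 6, 8, 29] [0.4152 0.2694 0.026 ]
yel [122.9 277.4] [121, 277, 5, 2, 8] [0.397  0.3103 0.026 ]
yel [130.9 282.6] [125, 280, 14, 6, 45] [0.3861 0.2919 0.026 ]
red [184.2 188.1] [178, 172, 13, 33, 320] [0.6017 0.1915 0.013 ]
bench z [np.float64(-0.0017), np.float64(-0.0031), np.float64(-0.0003), np.float64(-0.0007)] rail 0.0061 0.01
A n30 433 max [0.8687 0.8687 0.8687 0.8687 0.8687] topmed [0.452  0.1664 0.0575] ext [0.0402 0.0402]
B n30 499 max [0.8687 0.8687 0.8687 0.8687 0.8687] topmed [0.4515 0.0144 0.0624] ext [0.0406 0.0421]
C n30 331 max [0.8687 0.8687 0.8687 0.8687 0.8687] topmed [ 0.4764 -0.2844  0.0521] ext [0.0361 0.0361]
D n30 250 max [0.8687 0.8687 0.8687 0.8687 0.8687] topmed [ 0.4118 -0.1488  0.0493] ext [0.031  0.1221]
coax n30 204 max [0.8687 0.8687 0.8687 0.8687 0.8687] topmed [0.409  0.2959 0.0578] ext [0.0233 0.3499]
```

View pics/topcrop.png

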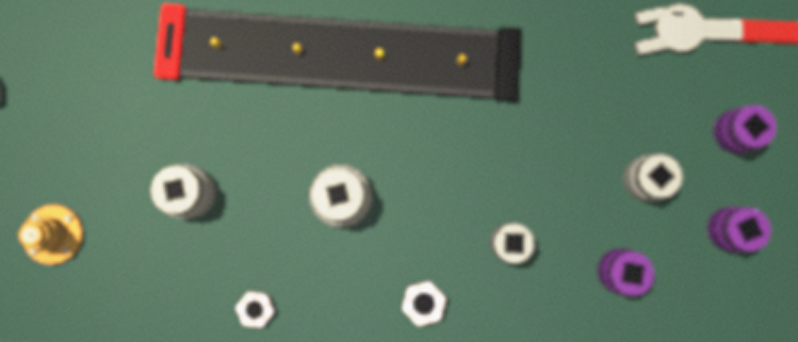

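The heights and sizes settle the identities. The crop agrees, with none of the picks purple and no nuts among them:

| Point | Height (mm) | Socket | Position (m) |
|---|---|---|---|
| A | 57.5 | socket_36 | (0.452, 0.166) |
| B | 62.4 | socket_41 | (0.4515, 0.014) |
| C | 52 | socket_30 | (0.476, -0.284) |
| D | 49 (thin) | socket_24 | (0.412, -0.149) |

The posts come out 82 mm apart, with the first about 48 mm from the red end. I'll cross-check with the scene camera and work out the first move.

```bash
cat >> h.py <<'E'
from scipy.spatial.transform import Rotation as Ro
def to(p,yaw=-np.pi/2-0.045):
    s=get_state();R0=Ro.from_euler('xyz',s['ee_rot']);T=Ro.from_euler('xyz',[-np.pi/2,0,yaw])
    rv=(R0.inv()*T).as_rotvec();t=R0.inv().apply(np.array(p)-s['position'])
    print('t',round(s['t'],2),'pos',np.round(s['position'],4),'rv',np.round(rv,3),'sh',np.round(t,4))
E
python3 - <<'E'
from h import *
ci=camera_info("scene");im=cv2.imread("pics/scene0.png").copy()
for p in [(0.6006,.1436,.026),(.5963,.0628,.026),(.5932,-.0191,.026),(.5891,-.1008,.026),(.452,.1664,.0575),(.4515,.0144,.0624),(.4764,-.2844,.0521),(.4118,-.1488,.0493)]:
    u,v=proj(ci,p);cv2.drawMarker(im,(int(round(u)),int(round(v))),(255,0,255),0,7,1)
cv2.imwrite("pics/sceneov.png",cv2.resize(im[110:350,180:500],None,fx=2.4,fy=2.4))
to([0.4515,0.0144,0.16])
E
```

```text
t 0.1 pos [0.2883 0.5821 0.2217] rv [1.000e-03 1.156e+00 1.000e-03] sh [ 0.3982  0.0624 -0.4362]
```

View pics/sceneov.png

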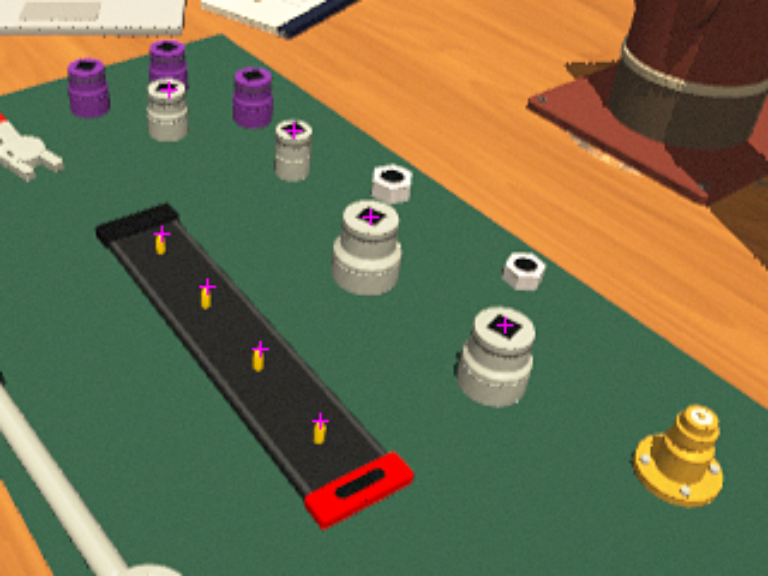

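The scene view confirms it: the markers land on the socket holes and post tips to within a pixel or two. Moving over socket_41.

{"name": "send_rows", "arguments": {"targets": "0 1.156 0 0.398 0.06 -0.436 0.087;0 1.156 0 0.398 0.06 -0.436 0.087;0 1.156 0 0.398 0.06 -0.436 0.087;0 1.156 0 0.398 0.06 -0.436 0.087;0 1.156 0 0.398 0.06 -0.436 0.087;0 1.156 0 0.398 0.06 -0.436 0.087;0 1.156 0 0.398 0.06 -0.436 0.087;0 1.156 0 0.398 0.06 -0.436 0.087;0 1.156 0 0.398 0.06 -0.436 0.087;0 1.156 0 0.398 0.06 -0.436 0.087", "force": 25}}

```text
t: 1.1
position: [0.4259, 0.1024, 0.1718]
ee_rot: [-1.571, 0.0, -1.616]
contact_force: [1.9, -0.0, 0.1]
finger_gap: 0.0869
```

```bash
python3 -c "
from h import *
to([0.4515,0.0144,0.16])"
```

```text
t 1.1 pos [0.4259 0.1024 0.1718] rv [-0. -0. -0.] sh [0.0867 0.0117 0.0296]
```

{"name": "send_rows", "arguments": {"targets": "0 0 0 0.06 0.008 0.02 0.087;0 0 0 0.06 0.008 0.02 0.087;0 0 0 0.06 0.008 0.02 0.087;0 0 0 0.06 0.008 0.02 0.087"}}

```text
t: 1.5
position: [0.4429, 0.0441, 0.1639]
ee_rot: [-1.571, 0.0, -1.616]
contact_force: [-0.2, 0.3, 0.6]
finger_gap: 0.0867
```

```bash
python3 - <<'E'
from h import *
to([0.4515,0.0144,0.16])
ci=camera_info("wrist");im,d=snapshot("wrist");cv2.imwrite("pics/w1.png",im[:,:,::-1])
to([0.4515,0.0144,0.16])
print(proj(ci,[.4515,.0144,.0624]))
E
```

```text
t 1.5 pos [0.4429 0.0441 0.1639] rv [ 0. -0. -0.] sh [0.0293 0.0039 0.0099]
t 1.55 pos [0.4429 0.0447 0.164 ] rv [ 0.     0.001 -0.   ] sh [0.0299 0.004  0.0099]
(np.float64(290.54439171019857), np.float64(245.38562458013644))
```

View pics/w1.png

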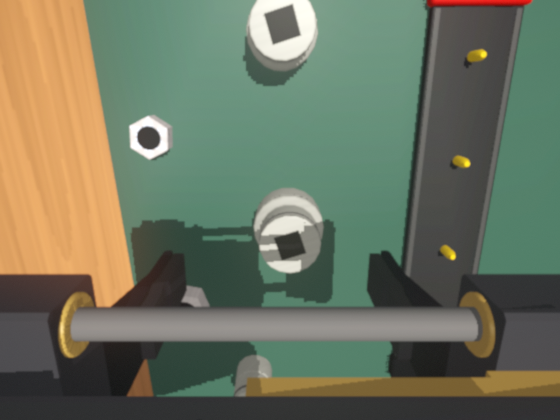

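The wrist view has the socket_41 hole at (290,246) and I predicted (290.5,245.4), so I'll descend and grip the neck with the tips at z≈0.038.

{"name": "send_rows", "arguments": {"targets": "0 0 0 0.0299 0.004 0.0099 0.087;0 0 0 0.0299 0.04 0.0099 0.087;0 0 0 0.0299 0.08 0.0099 0.087;0 0 0 0.0299 0.115 0.0099 0.087;0 0 0 0.0299 0.126 0.0099 0.087;0 0 0 0.0299 0.126 0.0099 0.087;0 0 0 0.0299 0.126 0.0099 0.04;0 0 0 0.0299 0.126 0.0099 0.04;0 0 0 0.0299 0.126 0.0099 0.04;0 0 0 0.0299 0.126 0.0099 0.04", "force": 30}}

```text
t: 2.55
position: [0.4524, 0.0135, 0.0389]
ee_rot: [-1.569, 0.001, -1.616]
contact_force: [-0.7, -1.1, -0.9]
finger_gap: 0.063
```

{"name": "send_rows", "arguments": {"targets": "0 0 0 0 0 0 0.04;0 0 0 0 0 0 0.04;0 0 0 0 0 0 0.04;0 0 0 0 0 0 0.04"}}

```text
t: 2.95
position: [0.4517, 0.0133, 0.0382]
ee_rot: [-1.571, 0.0, -1.616]
contact_force: [-2.9, 0.3, 6.2]
finger_gap: 0.0463
```

{"name": "send_rows", "arguments": {"targets": "0 0 0 0 0 0 0.04;0 0 0 0 -0.02 0 0.04;0 0 0 0 -0.05 0 0.04;0 0 0 0 -0.07 0 0.04;0 0 0 0.03 -0.07 0.04 0.04;0 0 0 0.06 -0.07 0.075 0.04;0 0 0 0.085 -0.07 0.11 0.04;0 0 0 0.108 -0.07 0.1424 0.04;0 0 0 0.108 -0.07 0.1424 0.04;0 0 0 0.108 -0.07 0.1424 0.04"}}

```text
t: 3.95
position: [0.5883, -0.1021, 0.1064]
ee_rot: [-1.574, -0.001, -1.618]
contact_force: [0.2, 0.7, -6.4]
finger_gap: 0.0461
```

```bash
python3 - <<'E'
from h import *
to([0.5891,-0.1008,0.047])
im,d=snapshot("top");cv2.imwrite("pics/t2.png",cv2.resize(im[130:330,180:440,::-1],None,fx=2.5,fy=2.5))
im,d=snapshot("scene");cv2.imwrite("pics/s2.png",im[:,:,::-1])
E
```

```text
t 3.95 pos [ 0.5883 -0.1021  0.1064] rv [ 0.003 -0.002  0.001] sh [-0.0014  0.0594  0.0009]
```

View pics/s2.png

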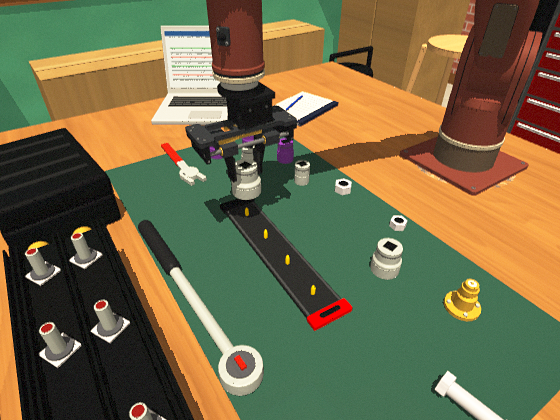

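socket_41 is held (about 6 N of weight) and sits above the far post at (245,185). Now lowering it.

{"name": "send_rows", "arguments": {"targets": "0 0 0 -0.001 0.015 0 0.04;0 0 0 -0.001 0.03 0 0.04;0 0 0 -0.001 0.045 0 0.04;0 0 0 -0.001 0.055 0 0.04;0 0 0 -0.001 0.059 0 0.04;0 0 0 -0.001 0.06 0 0.04;0 0 0 -0.001 0.06 0 0.04;0 0 0 -0.001 0.06 0 0.04"}}

```text
t: 4.85
position: [0.5897, -0.1002, 0.0486]
ee_rot: [-1.57, -0.0, -1.616]
contact_force: [0.3, 0.1, -5.7]
finger_gap: 0.0464
```

{"name": "send_rows", "arguments": {"targets": "0 0 0 0 0.001 0 0.04;0 0 0 0 0.002 0 0.04;0 0 0 0 0.002 0 0.04;0 0 0 0 0.002 0 0.04"}}

```text
t: 5.25
position: [0.5895, -0.1001, 0.0463]
ee_rot: [-1.57, 0.0, -1.616]
contact_force: [-0.2, 0.1, -2.3]
finger_gap: 0.0464
```

Partly supported (-2.3 N), so it has reached the rail. Releasing and rising.

{"name": "send_rows", "arguments": {"targets": "0 0 0 0 0 0 0.07;0 0 0 0 0 0 0.08;0 0 0 0 0 0 0.08;0 0 0 0 0 0 0.08;0 0 0 0 0 0 0.08;0 0 0 0 -0.03 0 0.08;0 0 0 0 -0.07 0 0.08;0 0 0 0 -0.11 0 0.08;0 0 0 0 -0.11 0 0.08"}}

```text
t: 6.15
position: [0.5921, -0.101, 0.1615]
ee_rot: [-1.563, 0.0, -1.616]
contact_force: [-0.4, -0.1, -0.2]
finger_gap: 0.0799
```

```bash
python3 - <<'E'
from h import *
to([0.452,0.1664,0.156])
im,d=snapshot("scene");cv2.imwrite("pics/s3.png",cv2.resize(im[110:350,180:500,::-1],None,fx=2.4,fy=2.4))
E
```

```text
t 6.15 pos [ 0.5921 -0.101   0.1615] rv [-0.008 -0.001 -0.   ] sh [-0.2607  0.0044 -0.1522]
```

View pics/s3.png

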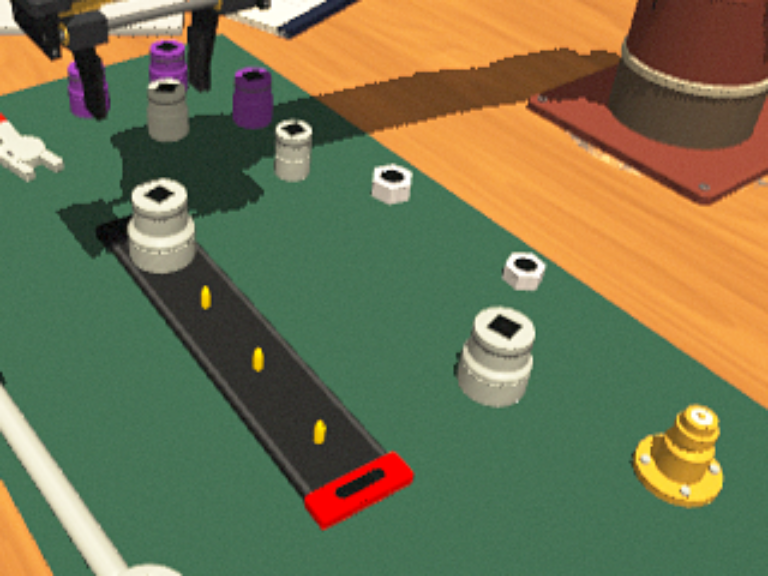

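socket_41 is flat over the far post (its top is at about (160,195) in the crop). Next is socket_36.

{"name": "send_rows", "arguments": {"targets": "0 0 0 -0.26 0 -0.152 0.08;0 0 0 -0.26 0 -0.152 0.08;0 0 0 -0.26 0 -0.152 0.08;0 0 0 -0.26 0 -0.152 0.08;0 0 0 -0.26 0 -0.152 0.08;0 0 0 -0.26 0 -0.152 0.08;0 0 0 -0.26 0 -0.152 0.08;0 0 0 -0.26 0 -0.152 0.08;0 0 0 -0.26 0 -0.152 0.08"}}

```text
t: 7.1
position: [0.4492, 0.1654, 0.1554]
ee_rot: [-1.571, -0.001, -1.617]
contact_force: [0.5, 0.8, -0.3]
finger_gap: 0.0803
```

```bash
python3 - <<'E'
from h import *
to([0.452,0.1664,0.0365])
E
```

```text
t 7.1 pos [0.4492 0.1654 0.1554] rv [ 0.001 -0.001  0.001] sh [-0.0012  0.1189  0.0029]
```

{"name": "send_rows", "arguments": {"targets": "0 0 0 -0.001 0.04 0.002 0.08;0 0 0 -0.001 0.08 0.002 0.08;0 0 0 -0.001 0.105 0.002 0.08;0 0 0 -0.001 0.118 0.002 0.08;0 0 0 -0.001 0.118 0.002 0.07;0 0 0 -0.001 0.118 0.002 0.038;0 0 0 -0.001 0.118 0.002 0.038;0 0 0 -0.001 0.118 0.002 0.038;0 0 0 -0.001 0.118 0.002 0.038;0 0 0 -0.001 0.118 0.002 0.038"}}

```text
t: 8.1
position: [0.4521, 0.1678, 0.0388]
ee_rot: [-1.569, 0.001, -1.616]
contact_force: [2.7, -0.9, 3.7]
finger_gap: 0.0429
```

{"name": "send_rows", "arguments": {"targets": "0 0 0 0 0 0 0.038;0 0 0 0 0 0 0.038;0 0 0 0 0 0 0.038;0 0 0 0 0 0 0.038"}}

```text
t: 8.5
position: [0.4522, 0.1678, 0.0387]
ee_rot: [-1.569, 0.001, -1.616]
contact_force: [2.8, -0.0, 5.8]
finger_gap: 0.0431
```

```bash
python3 - <<'E'
from h import *
to([0.5932,-0.0191,0.11])
E
```

```text
t 8.5 pos [0.4522 0.1678 0.0387] rv [-0.002 -0.    -0.001] sh [ 0.1803 -0.0711  0.1494]
```

{"name": "send_rows", "arguments": {"targets": "0 0 0 0 -0.02 0 0.038;0 0 0 0 -0.05 0 0.038;0 0 0 0 -0.07 0 0.038;0 0 0 0.03 -0.07 0.025 0.038;0 0 0 0.06 -0.07 0.05 0.038;0 0 0 0.09 -0.07 0.075 0.038;0 0 0 0.12 -0.07 0.1 0.038;0 0 0 0.15 -0.07 0.125 0.038;0 0 0 0.18 -0.07 0.149 0.038;0 0 0 0.18 -0.07 0.149 0.038"}}

```text
t: 9.5
position: [0.5926, -0.0251, 0.1072]
ee_rot: [-1.571, -0.004, -1.622]
contact_force: [0.1, -0.6, -4.6]
finger_gap: 0.0428
```

{"name": "send_rows", "arguments": {"targets": "0 0 0 0 0 0 0.038;0 0 0 0 0 0 0.038"}}

```text
t: 9.7
position: [0.5906, -0.018, 0.107]
ee_rot: [-1.573, 0.0, -1.615]
contact_force: [0.3, 0.6, -4.8]
finger_gap: 0.0433
```

```bash
python3 - <<'E'
from h import *
to([0.5932,-0.0185,0.0467])
im,d=snapshot("scene");cv2.imwrite("pics/s4.png",im[:,:,::-1])
E
```

```text
t 9.7 pos [ 0.5906 -0.018   0.107 ] rv [ 0.003  0.001 -0.   ] sh [0.0004 0.0603 0.0027]
```

View pics/s4.png

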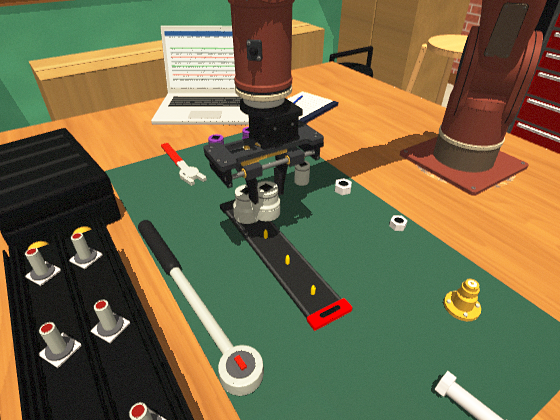

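socket_36 (4.8 N) hangs above the third post at about (266,205), clear of socket_41. Lowering.

{"name": "send_rows", "arguments": {"targets": "0 0 0 0 0.015 0.001 0.038;0 0 0 0 0.03 0.002 0.038;0 0 0 0 0.045 0.002 0.038;0 0 0 0 0.055 0.002 0.038;0 0 0 0 0.058 0.002 0.038;0 0 0 0 0.0595 0.002 0.038;0 0 0 0 0.0595 0.002 0.038;0 0 0 0 0.0595 0.002 0.038"}}

```text
t: 10.55
position: [0.5943, -0.0193, 0.0491]
ee_rot: [-1.57, 0.0, -1.616]
contact_force: [0.5, -0.4, -4.2]
finger_gap: 0.0437
```

{"name": "send_rows", "arguments": {"targets": "0 0 0 0 0.001 0 0.038;0 0 0 0 0.002 0 0.038;0 0 0 0 0.002 0 0.038;0 0 0 0 0.002 0 0.038"}}

```text
t: 10.95
position: [0.5942, -0.0192, 0.0469]
ee_rot: [-1.57, 0.0, -1.616]
contact_force: [0.4, 0.1, -0.8]
finger_gap: 0.0428
```

{"name": "send_rows", "arguments": {"targets": "0 0 0 0 0 0 0.07;0 0 0 0 0 0 0.07;0 0 0 0 0 0 0.07;0 0 0 0 0 0 0.07;0 0 0 0 0 0 0.07;0 0 0 0 -0.03 0 0.07;0 0 0 0 -0.07 0 0.07;0 0 0 0 -0.11 0 0.07;0 0 0 0 -0.11 0 0.07"}}

```text
t: 11.85
position: [0.5969, -0.0197, 0.162]
ee_rot: [-1.563, 0.002, -1.616]
contact_force: [0.2, 0.3, 0.7]
finger_gap: 0.0701
```

```bash
python3 - <<'E'
from h import *
to([0.4764,-0.2844,0.1565])
im,d=snapshot("scene");cv2.imwrite("pics/s5.png",cv2.resize(im[110:350,180:500,::-1],None,fx=2.4,fy=2.4))
E
```

```text
t 11.85 pos [ 0.5969 -0.0197  0.162 ] rv [-0.008 -0.001 -0.002] sh [ 0.2699  0.0042 -0.1083]
```

View pics/s5.png

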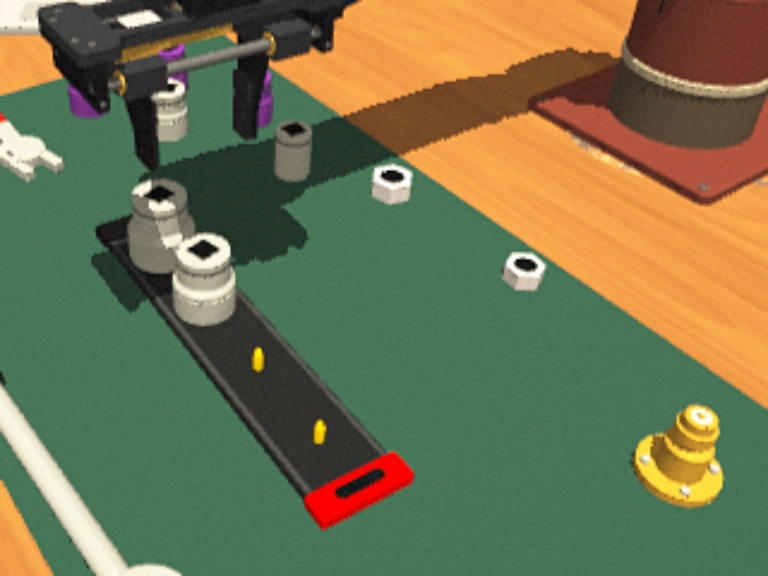

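socket_36 is seated (top at about (205,248) in the crop), and sockets 41 and 36 stand flat. Next is socket_30, the white one rather than any of the purple ones.

{"name": "send_rows", "arguments": {"targets": "0 0 0 0.27 0 -0.107 0.062;0 0 0 0.27 0 -0.107 0.062;0 0 0 0.27 0 -0.107 0.062;0 0 0 0.27 0 -0.107 0.062;0 0 0 0.27 0 -0.107 0.062;0 0 0 0.27 0 -0.107 0.062;0 0 0 0.27 0 -0.107 0.062;0 0 0 0.27 0 -0.107 0.062;0 0 0 0.27 0 -0.107 0.062;0 0 0 0.27 0 -0.107 0.062"}}

```text
t: 12.9
position: [0.4755, -0.2826, 0.156]
ee_rot: [-1.571, 0.0, -1.613]
contact_force: [0.1, 0.9, 0.2]
finger_gap: 0.062
```

```bash
python3 - <<'E'
from h import *
to([0.4764,-0.2844,0.0345])
ci=camera_info("wrist");im,d=snapshot("wrist");cv2.imwrite("pics/w2.png",im[:,:,::-1])
print(proj(ci,[.4764,-.2844,.052]))
E
```

```text
t 12.9 pos [ 0.4755 -0.2826  0.156 ] rv [ 0.001  0.002 -0.   ] sh [0.0018 0.1215 0.0011]
(np.float64(278.9244104971884), np.float64(209.810094147751))
```

View pics/w2.png

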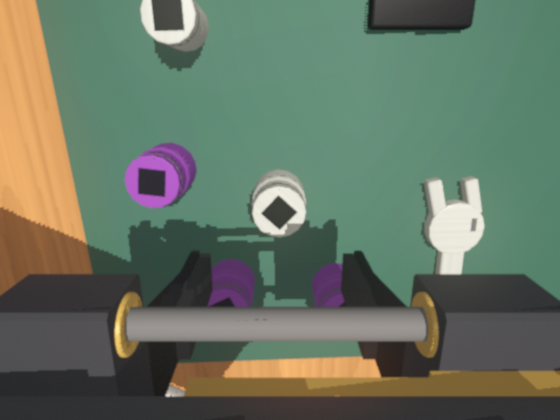

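The white socket_30's hole is at (279,211), prediction (279,210), and the fingers pass clear of the purple ones.

{"name": "send_rows", "arguments": {"targets": "0 0 0 0.0015 0.04 0.001 0.062;0 0 0 0.0015 0.08 0.001 0.062;0 0 0 0.0015 0.105 0.001 0.062;0 0 0 0.0015 0.1215 0.001 0.062;0 0 0 0.0015 0.1215 0.001 0.062;0 0 0 0.0015 0.1215 0.001 0.034;0 0 0 0.0015 0.1215 0.001 0.034;0 0 0 0.0015 0.1215 0.001 0.034;0 0 0 0.0015 0.1215 0.001 0.034;0 0 0 0.0015 0.1215 0.001 0.034"}}

```text
t: 13.95
position: [0.4768, -0.2859, 0.036]
ee_rot: [-1.569, -0.0, -1.616]
contact_force: [1.6, 0.3, 6.4]
finger_gap: 0.0389
```

{"name": "send_rows", "arguments": {"targets": "0 0 0 0 0 0 0.034;0 0 0 0 0 0 0.034;0 0 0 0 0 0 0.034"}}

```text
t: 14.25
position: [0.4768, -0.2859, 0.036]
ee_rot: [-1.569, -0.0, -1.616]
contact_force: [1.7, 1.2, 6.6]
finger_gap: 0.0393
```

```bash
python3 - <<'E'
from h import *
to([0.5963,0.0628,0.13])
E
```

```text
t 14.25 pos [ 0.4768 -0.2859  0.036 ] rv [-0.002  0.     0.   ] sh [-0.3537 -0.0939  0.1039]
```

{"name": "send_rows", "arguments": {"targets": "0 0 0 0 -0.03 0 0.034;0 0 0 0 -0.07 0 0.034;0 0 0 0 -0.11 0 0.034;0 0 0 0 -0.11 0 0.034;0 0 0 -0.04 -0.11 0.012 0.034;0 0 0 -0.08 -0.11 0.024 0.034;0 0 0 -0.12 -0.11 0.036 0.034;0 0 0 -0.16 -0.11 0.048 0.034;0 0 0 -0.2 -0.11 0.06 0.034;0 0 0 -0.24 -0.11 0.072 0.034"}}

```text
t: 15.25
position: [0.5577, -0.0473, 0.1436]
ee_rot: [-1.573, 0.0, -1.616]
contact_force: [0.7, -1.0, -3.5]
finger_gap: 0.0392
```

```bash
python3 - <<'E'
from h import *
to([0.5963,0.0628,0.13])
E
```

```text
t 15.25 pos [ 0.5577 -0.0473  0.1436] rv [ 0.002 -0.    -0.   ] sh [-0.1117  0.0136  0.0336]
```

{"name": "send_rows", "arguments": {"targets": "0 0 0 -0.04 0 0.012 0.034;0 0 0 -0.08 0 0.024 0.034;0 0 0 -0.112 0 0.033 0.034;0 0 0 -0.112 0.015 0.033 0.034;0 0 0 -0.112 0.03 0.033 0.034;0 0 0 -0.112 0.03 0.033 0.034"}}

```text
t: 15.85
position: [0.5939, 0.0597, 0.1116]
ee_rot: [-1.576, -0.002, -1.617]
contact_force: [0.9, 0.3, -4.3]
finger_gap: 0.0389
```

```bash
python3 - <<'E'
from h import *
to([0.5963,0.0620,0.044])
im,d=snapshot("scene");cv2.imwrite("pics/s6.png",cv2.resize(im[110:350,180:500,::-1],None,fx=2.4,fy=2.4))
E
```

```text
t 15.85 pos [0.5939 0.0597 0.1116] rv [ 0.005 -0.001  0.002] sh [-0.0026  0.0675  0.0026]
```

View pics/s6.png

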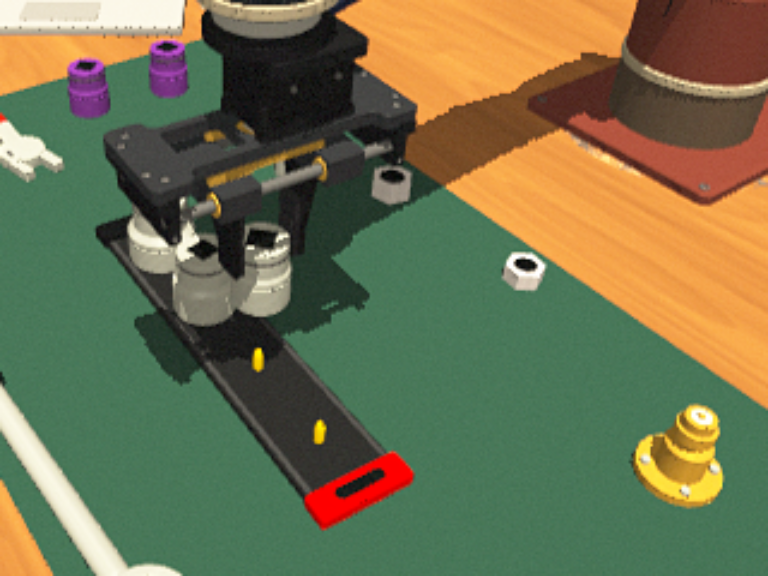

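socket_30 is held at about (263,270) in the crop. Lowering it over the second post.

{"name": "send_rows", "arguments": {"targets": "0 0 0 -0.002 0.015 0.001 0.034;0 0 0 -0.002 0.03 0.001 0.034;0 0 0 -0.002 0.045 0.001 0.034;0 0 0 -0.002 0.058 0.001 0.034;0 0 0 -0.002 0.065 0.001 0.034;0 0 0 -0.002 0.066 0.001 0.034;0 0 0 -0.002 0.066 0.001 0.034;0 0 0 -0.002 0.066 0.001 0.034"}}

```text
t: 16.7
position: [0.5981, 0.0632, 0.0496]
ee_rot: [-1.57, 0.0, -1.616]
contact_force: [0.7, 0.1, -3.6]
finger_gap: 0.0389
```

{"name": "send_rows", "arguments": {"targets": "0 0 0 0 0.002 -0.001 0.034;0 0 0 0 0.004 -0.001 0.034;0 0 0 0 0.005 -0.001 0.034;0 0 0 0 0.005 -0.001 0.034;0 0 0 0 0.005 -0.001 0.034"}}

```text
t: 17.2
position: [0.5966, 0.0633, 0.0441]
ee_rot: [-1.571, 0.0, -1.616]
contact_force: [0.2, 0.9, -2.4]
finger_gap: 0.0391
```

{"name": "send_rows", "arguments": {"targets": "0 0 0 0 0 0 0.065;0 0 0 0 0 0 0.065;0 0 0 0 0 0 0.065;0 0 0 0 0 0 0.065;0 0 0 0 0 0 0.065;0 0 0 0 -0.03 0 0.065;0 0 0 0 -0.07 0 0.065;0 0 0 0 -0.11 0 0.065;0 0 0 0 -0.11 0 0.065"}}

```text
t: 18.1
position: [0.5997, 0.0632, 0.1596]
ee_rot: [-1.563, 0.003, -1.616]
contact_force: [0.9, -0.5, 0.7]
finger_gap: 0.0648
```

```bash
python3 - <<'E'
from h import *
to([0.4118,-0.1488,0.156])
im,d=snapshot("scene");cv2.imwrite("pics/s7.png",cv2.resize(im[110:350,180:500,::-1],None,fx=2.4,fy=2.4))
E
```

```text
t 18.1 pos [0.5997 0.0632 0.1596] rv [-0.008 -0.001 -0.003] sh [ 0.2203  0.0016 -0.1781]
```

View pics/s7.png

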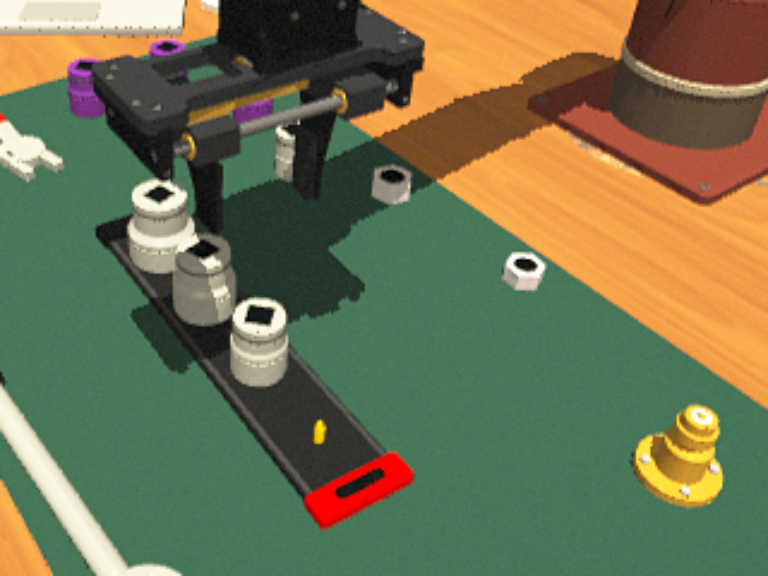

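socket_30 is seated at about (260,340) in the crop. The last one is socket_24.

{"name": "send_rows", "arguments": {"targets": "0 0 0 0.22 0 -0.177 0.065;0 0 0 0.22 0 -0.177 0.065;0 0 0 0.22 0 -0.177 0.065;0 0 0 0.22 0 -0.177 0.065;0 0 0 0.22 0 -0.177 0.065;0 0 0 0.22 0 -0.177 0.065;0 0 0 0.22 0 -0.177 0.065;0 0 0 0.22 0 -0.177 0.065;0 0 0 0.22 0 -0.177 0.065"}}

```text
t: 19.05
position: [0.4102, -0.1476, 0.1537]
ee_rot: [-1.571, -0.0, -1.614]
contact_force: [0.4, -0.6, -0.8]
finger_gap: 0.0648
```

```bash
python3 - <<'E'
from h import *
to([0.4118,-0.1488,0.024])
ci=camera_info("wrist");im,d=snapshot("wrist");cv2.imwrite("pics/w3.png",im[:,:,::-1])
print(proj(ci,[.4118,-.1488,.0495]))
E
```

```text
t 19.05 pos [ 0.4102 -0.1476  0.1537] rv [0.    0.001 0.   ] sh [0.0011 0.1297 0.0017]
(np.float64(279.6770705007753), np.float64(208.7756796049147))
```

View pics/w3.png

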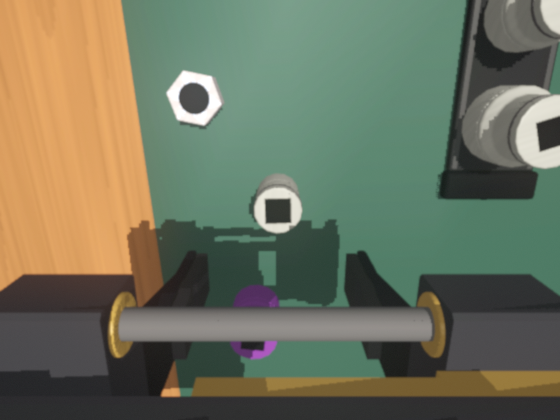

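The socket_24 hole is at (278,210), prediction (279.7,209). Descending.

{"name": "send_rows", "arguments": {"targets": "0 0 0 0.001 0.04 0.001 0.065;0 0 0 0.001 0.08 0.001 0.065;0 0 0 0.001 0.11 0.001 0.065;0 0 0 0.001 0.128 0.001 0.065;0 0 0 0.001 0.128 0.001 0.065;0 0 0 0.001 0.128 0.001 0.03;0 0 0 0.001 0.128 0.001 0.03;0 0 0 0.001 0.128 0.001 0.03;0 0 0 0.001 0.128 0.001 0.03;0 0 0 0.001 0.128 0.001 0.03"}}

```text
t: 20.1
position: [0.4112, -0.1494, 0.0265]
ee_rot: [-1.57, 0.001, -1.616]
contact_force: [-0.2, -0.4, 6.4]
finger_gap: 0.035
```

{"name": "send_rows", "arguments": {"targets": "0 0 0 0 0 0 0.03;0 0 0 0 0 0 0.03;0 0 0 0 0 0 0.03;0 0 0 0 0 0 0.03"}}

```text
t: 20.5
position: [0.4112, -0.1495, 0.0265]
ee_rot: [-1.57, 0.001, -1.616]
contact_force: [-1.7, 1.0, 8.3]
finger_gap: 0.0354
```

```bash
python3 - <<'E'
from h import *
to([0.6006,0.1436,0.13])
E
```

```text
t 20.5 pos [ 0.4112 -0.1495  0.0265] rv [-0.001 -0.    -0.001] sh [-0.3014 -0.1032  0.176 ]
```

{"name": "send_rows", "arguments": {"targets": "0 0 0 0 -0.03 0 0.03;0 0 0 0 -0.07 0 0.03;0 0 0 0 -0.11 0 0.03;0 0 0 0 -0.11 0 0.03;0 0 0 -0.035 -0.11 0.02 0.03;0 0 0 -0.07 -0.11 0.04 0.03;0 0 0 -0.105 -0.11 0.06 0.03;0 0 0 -0.14 -0.11 0.08 0.03;0 0 0 -0.175 -0.11 0.1 0.03;0 0 0 -0.21 -0.11 0.12 0.03"}}

```text
t: 21.5
position: [0.5402, 0.0562, 0.1347]
ee_rot: [-1.572, -0.0, -1.616]
contact_force: [0.3, -0.7, -2.8]
finger_gap: 0.0351
```

```bash
python3 - <<'E'
from h import *
to([0.6006,0.1436,0.13])
E
```

```text
t 21.5 pos [0.5402 0.0562 0.1347] rv [0.001 0.    0.   ] sh [-0.09    0.0046  0.0564]
```

{"name": "send_rows", "arguments": {"targets": "0 0 0 -0.04 0 0.02 0.03;0 0 0 -0.075 0 0.045 0.03;0 0 0 -0.09 0 0.056 0.03;0 0 0 -0.09 0.02 0.056 0.03;0 0 0 -0.09 0.035 0.056 0.03;0 0 0 -0.09 0.035 0.056 0.03"}}

```text
t: 22.1
position: [0.5978, 0.1411, 0.0976]
ee_rot: [-1.576, -0.003, -1.616]
contact_force: [-0.2, -0.6, -3.2]
finger_gap: 0.0352
```

```bash
python3 - <<'E'
from h import *
to([0.6006,0.1430,0.0345])
im,d=snapshot("scene");cv2.imwrite("pics/s8.png",cv2.resize(im[110:350,180:500,::-1],None,fx=2.4,fy=2.4))
E
```

```text
t 22.1 pos [0.5978 0.1411 0.0976] rv [ 0.005 -0.001  0.003] sh [-0.0021  0.0631  0.003 ]
```

View pics/s8.png

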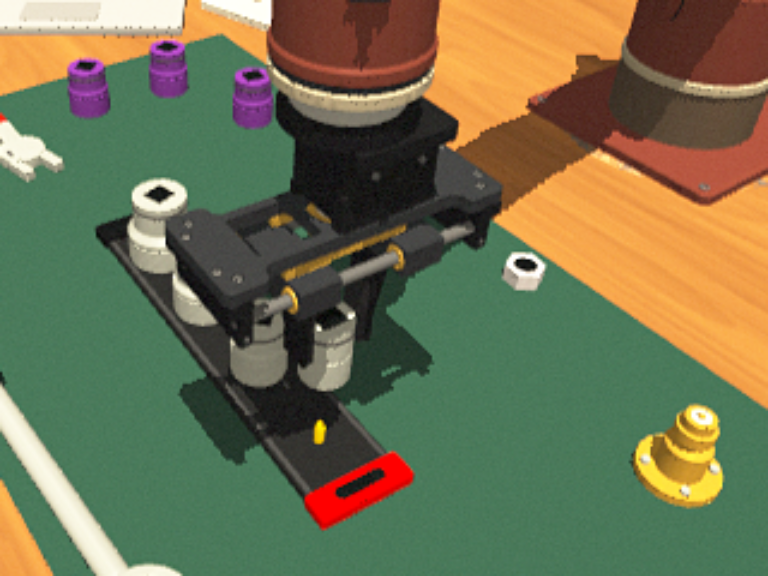

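socket_24 is held at about (327,345) in the crop, above the post next to the red end. Lowering.

{"name": "send_rows", "arguments": {"targets": "0 0 0 -0.001 0.015 0.001 0.03;0 0 0 -0.001 0.03 0.001 0.03;0 0 0 -0.001 0.045 0.001 0.03;0 0 0 -0.001 0.055 0.001 0.03;0 0 0 -0.001 0.06 0.001 0.03;0 0 0 -0.001 0.062 0.001 0.03;0 0 0 -0.001 0.062 0.001 0.03;0 0 0 -0.001 0.062 0.001 0.03"}}

```text
t: 22.95
position: [0.6016, 0.1432, 0.0396]
ee_rot: [-1.57, 0.0, -1.616]
contact_force: [-0.7, 0.2, -2.7]
finger_gap: 0.0351
```

{"name": "send_rows", "arguments": {"targets": "0 0 0 0 0.002 -0.001 0.03;0 0 0 0 0.004 -0.001 0.03;0 0 0 0 0.005 -0.001 0.03;0 0 0 0 0.005 -0.001 0.03;0 0 0 0 0.005 -0.001 0.03"}}

```text
t: 23.45
position: [0.6002, 0.1433, 0.0347]
ee_rot: [-1.571, 0.001, -1.616]
contact_force: [-3.3, 0.7, 5.5]
finger_gap: 0.0351
```

{"name": "send_rows", "arguments": {"targets": "0 0 0 0 0 0 0.06;0 0 0 0 0 0 0.06;0 0 0 0 0 0 0.06;0 0 0 0 0 0 0.06;0 0 0 0 0 0 0.06;0 0 0 0 -0.03 0 0.06;0 0 0 0 -0.07 0 0.06;0 0 0 0 -0.12 0 0.06;0 0 0 0 -0.16 0 0.06;0 0 0 0 -0.16 0 0.06"}}

```text
t: 24.45
position: [0.6032, 0.1434, 0.2]
ee_rot: [-1.563, 0.004, -1.616]
contact_force: [0.4, -0.1, -0.3]
finger_gap: 0.0598
```

{"name": "send_rows", "arguments": {"targets": "0 0 0 0 0 -0.05 0.06;0 0 0 0 0 -0.1 0.06;0 0 0 -0.03 0 -0.14 0.06;0 0 0 -0.06 0 -0.14 0.06;0 0 0 -0.06 0 -0.14 0.06"}}

```text
t: 24.95
position: [0.4611, 0.2141, 0.1938]
ee_rot: [-1.571, 0.002, -1.609]
contact_force: [1.1, -0.2, -1.2]
finger_gap: 0.06
```

```bash
python3 - <<'E'
from h import *
to([0,0,0])
im,d=snapshot("scene");cv2.imwrite("pics/s9.png",cv2.resize(im[110:350,180:500,::-1],None,fx=2.4,fy=2.4))
im,d=snapshot("top");cv2.imwrite("pics/t9.png",cv2.resize(im[150:320,110:460,::-1],None,fx=2.28,fy=2.28))
ci=camera_info("top");U,V=np.meshgrid(np.arange(560),np.arange(420));f=210/np.tan(np.radians(ci['fov_y']/2));P=np.array(ci['pose'])
X=np.stack([(U-ci['cx'])/f*d,-(V-ci['cy'])/f*d,-d],-1)@P[:3,:3].T+P[:3,3]
for n,p,h in (("24",(0.6006,.1436),.058),("30",(.5963,.0628),.061),("36",(.5932,-.0191),.066),("41",(.5891,-.1008),.071)):
    m=(np.hypot(X[...,0]-p[0],X[...,1]-p[1])<.035)&(X[...,2]>h-.008)&(X[...,2]<.09)
    print(n,m.sum(),"expected top",h,np.round(np.median(X[m],0),4),"err",np.round(np.median(X[m],0)[:2]-p,4))
E
```

```text
t 24.95 pos [0.4611 0.2141 0.1938] rv [ 0.     0.007 -0.002] sh [ 0.232   0.1934 -0.4525]
24 221 expected top 0.058 [0.599  0.1415 0.0575] err [-0.0016 -0.0021]
30 270 expected top 0.061 [0.5957 0.0625 0.0604] err [-0.0006 -0.0003]
36 331 expected top 0.066 [ 0.5932 -0.0196  0.0653] err [-0.     -0.0005]
41 379 expected top 0.071 [ 0.5883 -0.0974  0.0702] err [-0.0008  0.0034]
```

View pics/s9.png

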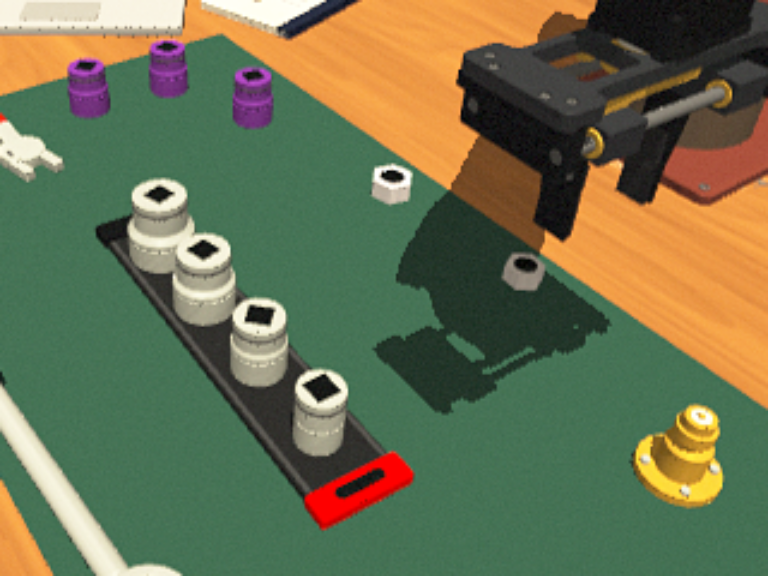

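View pics/t9.png

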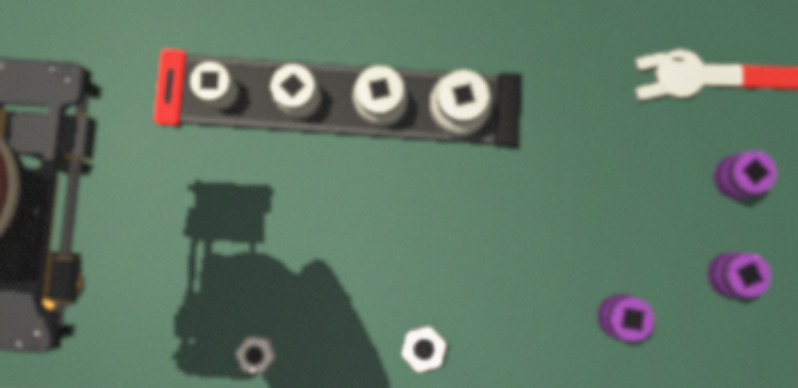

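All four sockets stand on the rail in size order. Their tops are at the heights expected when seated, to within 1 mm, and their positions are within 4 mm. The adapter is where it started and the arm is clear. Letting the arm settle, then handing in.

{"name": "send_rows", "arguments": {"targets": "0 0 0 0 0 0 0.06;0 0 0 0 0 0 0.06;0 0 0 0 0 0 0.06;0 0 0 0 0 0 0.06;0 0 0 0 0 0 0.06"}}

```text
t: 25.55
position: [0.4631, 0.2091, 0.1939]
ee_rot: [-1.571, -0.0, -1.616]
contact_force: [0.7, 0.7, 0.1]
finger_gap: 0.0601
```

```bash
python3 -c "
from h import *
print(np.abs(get_state()['joint_vel']).max().round(3),get_state()['t']);print(close_job())"
```

```text
0.004 25.55
the job is handed in; nothing more can be done
None
```

I put all four sockets on the rail in size order, with socket_24 next to the red end, then 30, 36 and 41, and handed the job in at about 25.6 s.

- **Placement:** In the last top view each socket's top was within 1 mm of its seated height. The horizontal errors were about 2.6, 0.7, 0.5 and 3.5 mm, for 24, 30, 36 and 41 in that order, against the 18 mm allowed.
- **Surroundings:** In the last scene view the brass adapter looked unmoved and upright, and so did the purple look-alikes. I checked these by eye only.
- **Arm:** It was at rest with the gripper open and clear of everything. The largest contact force in any reading was about 8 N.

No check failed or disagreed.

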